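# Take the glass globe off a fuel-gas trap

## Robot

A 6-joint arm with a two-finger parallel gripper is mounted at the origin on the work surface. World frame = base frame: x ahead of the robot, y to its left, z up, the work surface at z = 0. Lengths are in mm, angles in rad, forces in N, time in s.
With the tool pointing down it reaches from about 275 to 1000 mm from the base axis. Payload 8.4 kg.
Tool frame: the origin (TCP) lies on the mounting face of the last link; the fingertips stand 173 mm ahead of it and the grasp point (between the pads) lies 155 mm ahead of it; z points along the fingers, y is the line along which they close (so a half turn about z gives the same grasp; the last joint's range is limited). The gripper opens to 85 mm and grips with 20 to 120 N. Pads are 22 mm wide; open, the fingers measure 114 mm over their backs; the gripper's body (76 mm by 85 mm) begins 54 mm behind the grasp point. The pads swing forward as they close: fully open they stand 13 mm farther back than shut.
Start: joints at [-0.002, 0.353, 1.633, -0, 1.155, -0.002], TCP at [625.004, -0, 404.681] pointing down, gripper open.
Joint ranges: [-2.63, 2.63], [-0.92, 2.1], [0.06, 2.66], [-1.3, 4.44], [0, 2.69], [-3.02, 3.02]. Speed limits (rad/s): [2.22, 2.22, 2.79, 3.14, 3.14, 3.14].

## Interface

Orientations are given as [roll, pitch, yaw] about the fixed x, y, z axes, in that order (R = Rz(yaw) Ry(pitch) Rx(roll)).
In Python, from rig import r gives the robot as it stands.
- The arm moves only by the tool apply_moves, never from a script. Its argument "deltas" is a list of rows, each an object with "claw": the gripper command: -1 is fully open, 1 is shut, values between are in proportion; "delta_pos": the shift along the tool's x, y, z in cm, a list of three; "yaw": the turn about the tool's z in rad. In form: [{"claw": claw, "delta_pos": [tx, ty, tz], "yaw": yaw}, ...]. A call has 1 to 8 rows; each row shifts and turns the commanded pose from where the row before left it, along the tool's axes as they then stand; what a row does not reach is not made up. A row lasts 1/8 s, in which the tool goes at most 62.5 mm and 10.7 degrees, less where a joint would pass 70% of its speed; a pose out of reach is approached as far as the arm can. A call with a gripper value outside its range is refused whole. The fingers move at their own pace and stop on an object; "grip_force" is the grip in N (left out, the last holds). Time passes only in rows, so rows that do not move let the fingers close. It gives the time, the measured TCP pose, the force, the opening and the grip force at its end, in the units of the state.
- r.sense(): the state, without advancing time (a new reading comes with each control period).
- r.grab_frame(name): name is "scene" or "side" or "wrist"; returns a dict with "img" (400x640x3 uint8, blue, green, red), "z_map" (400x640 float32, mm along the optical axis (not along the pixel's ray), 0 where there is no reading), "fx", "fy", "cx", "cy" (pixels), "eye" and "rotation" of the camera in the world; the wrist camera has in their place "T_tool_cam" (4x4, takes a point from camera to tool coordinates, whose origin is the TCP and whose axes are the flange's). Camera axes: x right, y up, looking along -z (the intrinsics and any distortion apply to the point x, -y, -z); pixel columns grow to the right and rows downward; lengths in mm; the calibration is good to about 2 mm. A picture is of the moment at which its call begins: read the wrist's pose just before it.
- r.sign_off(): hands the job in; it is judged then, once.
The state is a dict: "clock": time; "qpos": joint angles; "qvel": joint speeds; "joint_efforts": joint torques, N m; "eef_pos": TCP position; "tcp_rot": TCP orientation; "contact_force": force on the tool from outside, world axes, zero at the start; "wrist_torque": the same for the moment, N m; "opening": opening from 0.0 (shut) to 1.0 (fully open); "grasp_force": force on a finger pad.
Only numpy, scipy, OpenCV 4.12 (cv2) and the standard library are available. Lean on these libraries where they do the work, as an engineer would, in place of code of your own. Each camera call takes 0.05 s, during which the arm holds its last target. There are 200 camera calls.

## Task

The amber glass globe is screwed into the steel socket of a fuel-gas trap, which has a left-hand thread. Unscrew it in two or more bites, letting go of it and taking a fresh hold at least once while it is still in its thread, then lift it out and set it gently upright on its neck, fully down in the empty round pocket of the grey tray, and let go. Leave the spare globe, the beaker and the wrench where they are.

Things in the scene. Friction and masses are not known exactly. Their poses are not given: they have to be found in the camera images.
- globe: The globe to unscrew: amber glass bulb on a steel neck, 98 mm tall, 0.25 kg. Origin: centre of the neck's underside; z up through the glass. Neck 36 mm in diameter, 24 mm high, with two opposite lugs at its very bottom (52 mm across along the globe's x, 12 mm wide, 4 mm high); collar 52 mm in diameter from 24 to 44 mm; glass above. Screwed fully home, the origin is 8 mm above the table.
- globe_band (a point): Centre of the globe's widest band, 67 mm above its origin: glass straight-sided and 62 mm in diameter from 57 to 77 mm above the origin. Grasp it here from above, at any yaw; the glass top is 31 mm higher.
- globe_mark (a point): An unmarked point on the globe's own x axis, 30 mm from its origin, at underside level. With the globe home it lies towards the holder's +x (within 0.06 rad) and circles clockwise as the globe is unscrewed. The fresh hold counts if the fingers are off the globe for 0.2 s while it is in its thread, turned 45 to 190 degrees from home.
- holder: The trap's steel base plate, 120 x 120 x 8 mm, fixed to the bench, with a round socket in its middle 71 mm in outside diameter whose rim is 48 mm above the table. Origin: centre of the underside, on the thread's upright axis. A brass stub sticks out of the socket towards the holder's +x, below the rim.
- tray: Grey plastic tray, 100 (x) x 220 (y) x 18 mm, fixed. Origin: centre of its underside. Two round pockets 67 mm in diameter, 10 mm deep, with flat floors, are centred on its y axis at -55 mm (empty) and +55 mm (holds the spare globe).
- tray_hole0 (a point): Centre of the mouth of the empty pocket, 18 mm above the table; its floor is 10 mm lower, so a globe set down in it has its origin 8 mm above the table. The lugs at the foot (52 mm across) have about 7 mm of room all round.
- spare: Spare globe, the same as the first, standing upright loose in the other pocket of the tray, 110 mm from the empty pocket. Leave alone.
- beaker: Bystander: steel cup 72 mm across, 90 mm tall, standing between the work and the robot. Origin: centre of the underside.
- wrench: Bystander: 200 mm open-ended wrench lying on the bench beyond the work. Origin near its middle, its length along its own x. Not needed.
- socket (a point): Centre of the socket's rim, on the thread's axis, 48 mm above the table. Left-hand thread: clockwise seen from above loosens; counter-clockwise only meets a hard stop. The globe climbs 24 mm per turn (3.8 mm per rad: raise the hand as much; play 2.5 mm) and stays where let go. After about 200 degrees it is free and lifts straight out (the neck clears the rim 40 mm above its start).

How it is judged:
By the outcome, as a careful person would: the job done as asked, in the order asked, and still so for the second after the job is handed in, with the robot touching nothing.
It also fails if it takes over 64 s, if anything falls off the work surface, if the arm or the gripper's body presses on something with over 40 N, if the wrist force passes 120 N, or if a joint passes its speed limit or range.

## Working session

There is one attempt and no reset: what is moved stays moved. The work goes in short steps, Python scripts to look and compute and a tool call to move; the robot and the scene stay as the last step left them, time stands still between calls to the robot, and variables do not carry over. Pictures are saved under pics/ and viewed, at most 10 in all, crops included, and the job is handed in when it is done.

Besides the shell and the picture viewer there is one more tool, called as name(argument=value, ...) on one line, values as JSON. apply_moves: Moves the arm, as the interface text tells. Its arguments: {"type":"object","properties":{"deltas":{"type":"array"},"grip_force":{"type":"number"}},"required":["deltas"]}

```bash
mkdir -p pics
cat > h.py <<'E'
import numpy as np, cv2
from rig import r
def world(f,u,v,z=None,d=None):
    if d is None and z is None: d=f["z_map"][int(v),int(u)]
    p=np.array([(u-f["cx"])/f["fx"],-(v-f["cy"])/f["fy"],-1.0])
    R=np.array(f["rotation"]); 
    ray=R@p; e=np.array(f["eye"])
    t=d if z is None else (z-e[2])/ray[2]
    return e+t*ray
def cloud(f):
    v,u=np.mgrid[0:400,0:640]; d=f["z_map"]
    p=np.stack([(u-f["cx"])/f["fx"]*d,-(v-f["cy"])/f["fy"]*d,-d],-1)
    return p@np.array(f["rotation"]).T+np.array(f["eye"])
E
python3 - <<'E'
from h import *
print(r.sense())
for n in ("scene","side"):
    f=r.grab_frame(n); cv2.imwrite(f"pics/{n}0.png",f["img"]); np.savez(f"{n}0.npz",**f)
    print(n,f["eye"],f["rotation"],f["fx"],f["cx"],f["cy"],[k for k in f])
E
```

```text
{'clock': 0.0, 'qpos': array([-2.37022554e-03,  3.53678781e-01,  1.63412728e+00,  2.53443107e-05,
        1.15520630e+00, -2.40421645e-03]), 'qvel': array([ 0.00111833,  0.00076679, -0.00107786, -0.00014092,  0.0003702 ,
       -0.00111761]), 'joint_efforts': array([-2.03471049e-03, -6.05236173e+01, -3.42063046e+01, -2.62302356e-04,
        9.48130677e-03,  3.61521288e-06]), 'eef_pos': array([6.24769982e+02, 2.30812395e-02, 4.03945312e+02]), 'tcp_rot': array([-3.14017300e+00, -2.65856322e-05,  1.57082005e+00]), 'contact_force': array([-0.44855684, -0.48255445, -0.48178308]), 'wrist_torque': array([-0.01426005, -0.01703609, -0.04789629]), 'grasp_force': 0.0, 'opening': 1.001539489362996}
scene [ 904.70556784 -296.48605454  759.48465583] [0.58057334 0.01599361 0.80737612] 448.9673646941096 321.05238781284663 199.64514432018382 ['img', 'z_map', 'fx', 'fy', 'cx', 'cy', 'eye', 'rotation']
side [ 320.44254937 -592.89410647  646.08164287] [ 0.83895166  0.02115038 -0.40927263] 444.69660166134327 315.25778273354103 203.18627736830618 ['img', 'z_map', 'fx', 'fy', 'cx', 'cy', 'eye', 'rotation']
```

```bash
sed -i 's/np.array(f\["rotation"\])/Rm(f)/; 2a from scipy.spatial.transform import Rotation\ndef Rm(f): return Rotation.from_euler("xyz",f["rotation"]).as_matrix()' h.py; cat h.py|head -8
python3 - <<'E'
import cv2,numpy as np
from h import cloud
for n in("scene","side"):
    f=dict(np.load(n+"0.npz")); P=cloud(f); print(n,[np.round(P[v,u]) for u,v in((320,380),(100,300),(500,300))])
E
```

```text
import numpy as np, cv2
from rig import r
from scipy.spatial.transform import Rotation
def Rm(f): return Rotation.from_euler("xyz",f["rotation"]).as_matrix()
def world(f,u,v,z=None,d=None):
    if d is None and z is None: d=f["z_map"][int(v),int(u)]
    p=np.array([(u-f["cx"])/f["fx"],-(v-f["cy"])/f["fy"],-1.0])
    R=Rm(f); 
scene [array([ 785., -201.,    1.]), array([ 413., -390.,   -4.]), array([908., 117.,   1.])]
side [array([ 442., -296.,   -1.]), array([145.,  -1.,  -2.]), array([ 787., -291.,   -3.])]
```

View pics/scene0.png

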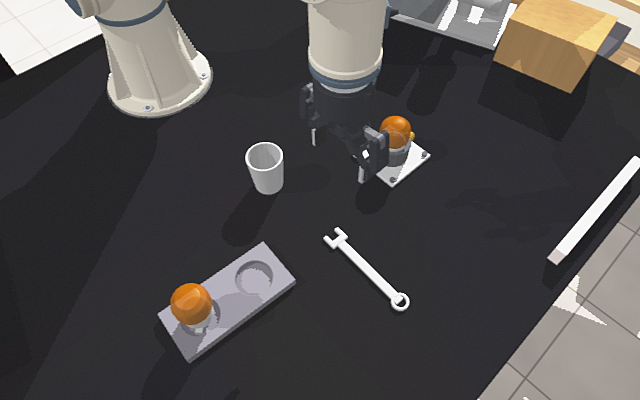

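View pics/side0.png

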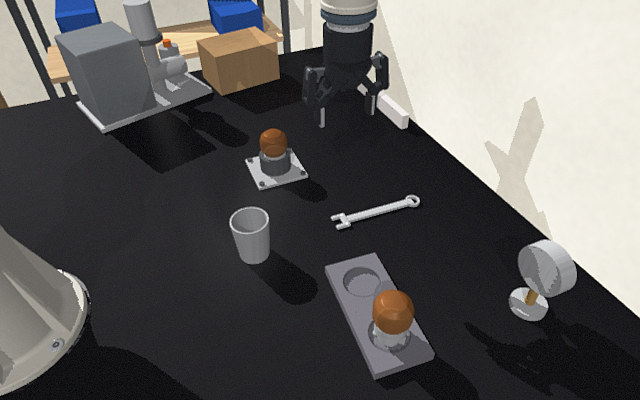

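Scene: trapped globe near (396,130), empty pocket near (254,278), spare (191,303), beaker (265,165). Side: globe (273,142), empty pocket (361,280), plate corners (247,165),(308,178),(260,187).

Run:
```python
import cv2,numpy as np
from h import *
from scipy.optimize import least_squares
for n,g,tl in(("scene",(396,130),(160,250,300,365)),("side",(273,142),(320,250,440,380))):
    f=dict(np.load(n+"0.npz")); P=cloud(f); im=f["img"]
    hsv=cv2.cvtColor(im,cv2.COLOR_BGR2HSV); v,u=np.mgrid[0:400,0:640]
    am=(hsv[...,0]<18)&(hsv[...,1]>150)&(hsv[...,2]>70)
    near=(abs(u-g[0])<25)&(abs(v-g[1])<30)
    m=am&near&(f["z_map"]>0); q=P[m]; print(n,m.sum(),"z range",np.percentile(q[:,2],[1,99]))
    b=q[(q[:,2]>66)&(q[:,2]<84)]
    if len(b)>10:
        s=least_squares(lambda c:np.hypot(b[:,0]-c[0],b[:,1]-c[1])-31,b[:,:2].mean(0),loss="soft_l1"); print(" globe axis R31",s.x,len(b),abs(s.fun).mean())
    # socket outside wall 71 dia
    b=P[near&(P[...,2]>14)&(P[...,2]<44)&~am]; b=b[np.hypot(*(b[:,:2]-s.x).T)<42]
    s2=least_squares(lambda c:np.hypot(b[:,0]-c[0],b[:,1]-c[1])-35.5,s.x,loss="soft_l1"); print(" socket",s2.x,len(b),abs(s2.fun).mean())
    # plate
    pl=(P[...,2]>4)&(P[...,2]<12)&(np.hypot(P[...,0]-s.x[0],P[...,1]-s.x[1])<95)&(hsv[...,2]>100)
    print(" plate",cv2.minAreaRect(P[pl][:,:2].astype(np.float32)),pl.sum())
    # tray top
    w=(u>tl[0])&(u<tl[2])&(v>tl[1])&(v<tl[3])&(P[...,2]>14)&(P[...,2]<22)
    print(" tray",cv2.minAreaRect(P[w][:,:2].astype(np.float32)),w.sum())
    np.save(n+"_tray.npy",P[w])
    # pocket floor region
    w=(u>tl[0])&(u<tl[2])&(v>tl[1])&(v<tl[3])
    cv2.imwrite(f"pics/{n}_crop.png",np.hstack([cv2.resize(im[y-50:y+50,x-50:x+50],(400,400),interpolation=cv2.INTER_CUBIC) for x,y in ((g),((254,278) if n=="scene" else (361,282)))]))
    be=P[(np.hypot(u-(265 if n=="scene" else 252),v-(165 if n=="scene" else 235))<35)&(P[...,2]>15)]
    print(" beaker",be[:,:2].mean(0),be[:,2].max())
```

```text
scene 649 z range [ 58.35473201 107.12887904]
 globe axis R31 [604.69301499 188.42322381] 95 4.093944130767334
 socket [619.1632554  193.79189515] 84 3.02025769003784
 plate ((566.9922485351562, 223.77500915527344), (119.772216796875, 104.89012145996094), 88.0936050415039) 798
 tray ((576.1024169921875, -222.99972534179688), (220.0926055908203, 101.73384857177734), 85.23855590820312) 4243
 beaker [435.21597536 -11.7687005 ] 759.4846558270017
side 432 z range [ -3.25851463 103.77666882]
 globe axis R31 [558.13948319 225.94505616] 61 0.8696995061687259
 socket [557.90634579 225.19152263] 332 1.4019476496930734
 plate ((556.9629516601562, 222.56521606445312), (121.08922576904297, 119.48626708984375), 87.87394714355469) 693
 tray ((575.4048461914062, -223.010986328125), (221.53271484375, 100.9705581665039), 85.37137603759766) 3644
 beaker [428.33960444 -17.80577293] 646.0816428710737
```

View pics/scene_crop.png

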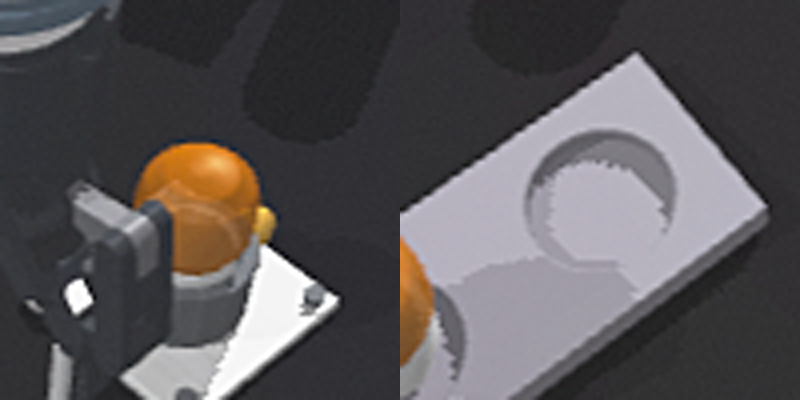

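View pics/side_crop.png

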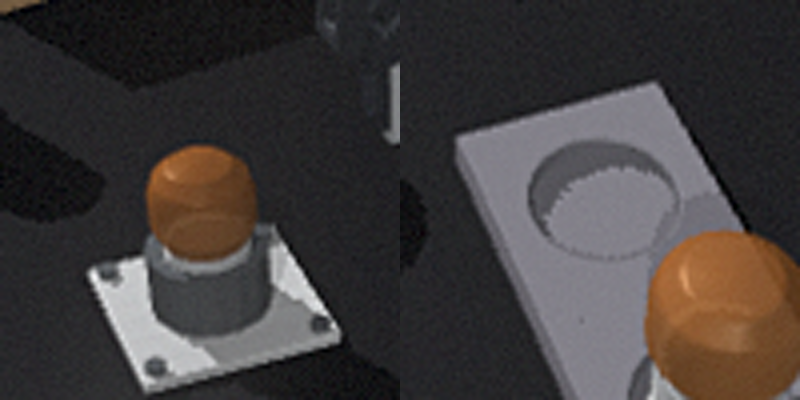

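Run:
```python
import cv2,numpy as np
from h import *
a=dict(np.load("scene0.npz"));b=dict(np.load("side0.npz"))
print("pocket",world(a,254.2,277.8,z=18),world(b,361.9,281.75,z=18))
for n,(f,u,v) in dict(stub=(a,411.5,133)).items(): print(n,world(f,u,v),world(f,u,v,z=35))
# side: plate corners from crop (100px->400)
for c in((88,270),(280,222),(340,335),(148,388)): print("corner",world(b,223+c[0]/4,92+c[1]/4,z=8))
```

```text
pocket [ 582.00919136 -168.58499694   18.        ] [ 578.77855381 -170.47561298   18.        ]
stub [563.39645554 282.11185902  30.91921571] [565.3081697  278.87106122  35.        ]
corner [499.14991132 281.26046096   8.        ]
corner [623.17470264 278.81345579   8.        ]
corner [613.29610469 158.25743831   8.        ]
corner [497.48103051 159.71212246   8.        ]
```

apply_moves(deltas=[{"claw": -1, "delta_pos": [4.5, -1.35, 0], "yaw": 0}, {"claw": -1, "delta_pos": [4.5, -1.35, 0], "yaw": 0}, {"claw": -1, "delta_pos": [4.5, -1.35, 0], "yaw": 0}, {"claw": -1, "delta_pos": [4.5, -1.35, 0], "yaw": 0}, {"claw": -1, "delta_pos": [4.4, -1.35, 0], "yaw": 0}, {"claw": -1, "delta_pos": [0, 0, 0], "yaw": 0}, {"claw": -1, "delta_pos": [0, 0, 0], "yaw": 0}, {"claw": -1, "delta_pos": [0, 0, 0], "yaw": 0}])

```text
clock: 1.1
eef_pos: [557.8, 223.0, 404.5]
tcp_rot: [-3.141, 0.0, 1.57]
contact_force: [-0.2, 0.7, -0.2]
opening: 1.002
grasp_force: 0.0
```

```bash
cat >> h.py <<'E'
def wrist():
    s=r.sense(); f=r.grab_frame("wrist"); f=dict(f)
    T=np.array(f["T_tool_cam"]); R=Rotation.from_euler("xyz",s["tcp_rot"]).as_matrix()
    W=R@T[:3,:3]; f["eye"]=s["eef_pos"]+R@T[:3,3]; f["rotation"]=Rotation.from_matrix(W).as_euler("xyz")
    return s,f
E
python3 - <<'E'
from h import *
s,f=wrist(); print(s["qpos"],f["eye"],f["fx"],f["cx"],f["cy"]); cv2.imwrite("pics/w1.png",f["img"]); np.savez("w1.npz",**f)
E
```

```text
[ 3.77816028e-01  3.15792598e-01  1.68721173e+00 -2.84670310e-04
  1.13890386e+00  3.79076650e-01] [557.96986803 302.6870385  374.44984716] 298.8794356486439 326.19272854572694 199.64062218729836
```

View pics/w1.png

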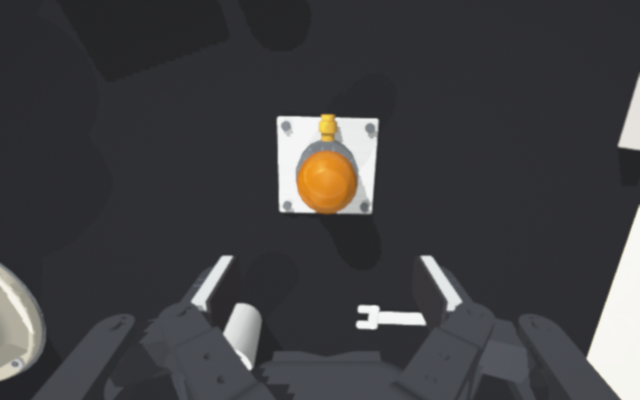

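Wrist picture: plate corners (277,117),(378,118),(373,213),(279,212); stub up (world +y) at (328,126); globe band disc centred about (327,181).

Run:
```python
from h import *
from scipy.optimize import least_squares
f=dict(np.load("w1.npz")); P=cloud(f)
c=np.array([world(f,u,v,z=8) for u,v in((277,117),(378,118),(373,213),(279,212))]); print(c,c.mean(0))
pl=(abs(P[...,2]-8)<4)&(np.hypot(P[...,0]-558,P[...,1]-223)<95)&(f["img"].min(-1)>100)
print("plate",cv2.minAreaRect(P[pl][:,:2].astype(np.float32)))
hsv=cv2.cvtColor(f["img"],cv2.COLOR_BGR2HSV)
am=(hsv[...,0]<18)&(hsv[...,1]>150)&(hsv[...,2]>70); am[:145]=0
cs=max(cv2.findContours(am.astype(np.uint8),0,1)[0],key=cv2.contourArea); print(cv2.boundingRect(cs))
q=P[am&(P[...,2]>40)]; t=q[q[:,2]>np.percentile(q[:,2],98)-1.5]; print("top",t.mean(0),len(t), q[:,2].max())
# glass silhouette: band left/right extents, at z~75
x,y,w,h=cv2.boundingRect(cs)
vv=(y+h/2); L=world(f,x,vv,z=77);Rr=world(f,x+w,vv,z=77);print(L,Rr,(L+Rr)/2)
# full silhouette model fit: band top circle z=85, bottom z=65, cap
cp=cs[:,0].astype(float)
def proj(X):
    p=(X-f["eye"])@Rm(f); return np.c_[f["cx"]-f["fx"]*p[:,0]/p[:,2], f["cy"]+f["fy"]*p[:,1]/p[:,2]]
th=np.linspace(0,2*np.pi,200)
def sil(c):
    X=np.concatenate([np.c_[c[0]+31*np.cos(th),c[1]+31*np.sin(th),0*th+z] for z in(65,85)]); return cv2.convexHull(proj(X).astype(np.float32))
def res(c):
    h=sil(c); b=h[:,0]; return np.r_[b.min(0)-cp.min(0)+.0, b.max(0)-cp.max(0)-1]
s=least_squares(res,[558,223],diff_step=1e-3); print("sil",s.x,s.fun)
```

```text
[[499.89483407 285.09512776   8.        ]
 [619.44956988 283.74038461   8.        ]
 [619.20423208 163.51482729   8.        ]
 [496.12870084 165.14807031   8.        ]] [558.66933422 224.37460249   8.        ]
plate ((558.60498046875, 224.5531463623047), (119.85795593261719, 120.32258605957031), 88.38563537597656)
(297, 151, 59, 63)
top [558.22544662 226.25241751 111.69716478] 423 374.4498471617314
[527.93604961 223.38403808  77.        ] [588.60797938 223.27100378  77.        ] [558.2720145  223.32752093  77.        ]
sil [558.25858246 222.72272472] [-1.40475464  0.07650757  1.40545654  0.01800537]
```

apply_moves(deltas=[{"claw": -1, "delta_pos": [0.1, 0.05, 0], "yaw": 0}, {"claw": -1, "delta_pos": [0, 0, 2], "yaw": -0.18}, {"claw": -1, "delta_pos": [0, 0, 2], "yaw": -0.18}, {"claw": -1, "delta_pos": [0, 0, 2], "yaw": -0.18}, {"claw": -1, "delta_pos": [0, 0, 2], "yaw": -0.18}, {"claw": -1, "delta_pos": [0, 0, 1], "yaw": -0.18}, {"claw": -1, "delta_pos": [0, 0, 0], "yaw": -0.18}, {"claw": -1, "delta_pos": [0, 0, 0], "yaw": -0.18}])

```text
clock: 2.15
eef_pos: [558.2, 224.6, 314.4]
tcp_rot: [-3.141, -0.0, 2.836]
contact_force: [0.2, -0.5, -1.0]
opening: 1.0
grasp_force: 0.0
```

apply_moves(deltas=[{"claw": -1, "delta_pos": [0, 0, 0], "yaw": -0.18}, {"claw": -1, "delta_pos": [0, 0, 2], "yaw": 0}, {"claw": -1, "delta_pos": [0, 0, 2], "yaw": 0}, {"claw": -1, "delta_pos": [0, 0, 2], "yaw": 0}, {"claw": -1, "delta_pos": [0, 0, 1.5], "yaw": 0}, {"claw": -1, "delta_pos": [0, 0, 1], "yaw": 0}, {"claw": -1, "delta_pos": [0, 0, 0], "yaw": 0}, {"claw": -1, "delta_pos": [0, 0, 0], "yaw": 0}])

```text
clock: 3.15
eef_pos: [558.3, 225.1, 230.2]
tcp_rot: [3.141, 0.001, 3.011]
contact_force: [0.1, -0.3, -0.2]
opening: 0.998
grasp_force: 0.0
```

apply_moves(deltas=[{"claw": -1, "delta_pos": [0, -0.1, 0.2], "yaw": 0}, {"claw": 0, "delta_pos": [0, 0, 0], "yaw": 0}, {"claw": 0.6, "delta_pos": [0, 0, 0], "yaw": 0}, {"claw": 1, "delta_pos": [0, 0, 0], "yaw": 0}, {"claw": 1, "delta_pos": [0, 0, 0], "yaw": 0}, {"claw": 1, "delta_pos": [0, 0, 0], "yaw": 0}], grip_force=55)

```text
clock: 3.9
eef_pos: [558.1, 224.1, 228.4]
tcp_rot: [3.141, 0.001, 3.011]
contact_force: [-0.5, -0.1, 4.8]
opening: 0.709
grasp_force: 58.8
```

apply_moves(deltas=[{"claw": 1, "delta_pos": [0, 0, -0.06], "yaw": 0.15}, {"claw": 1, "delta_pos": [0, 0, -0.06], "yaw": 0.15}, {"claw": 1, "delta_pos": [0, 0, -0.06], "yaw": 0.15}, {"claw": 1, "delta_pos": [0, 0, 0], "yaw": 0}])

```text
clock: 4.4
eef_pos: [558.0, 224.0, 229.6]
tcp_rot: [3.141, 0.0, 2.562]
contact_force: [0.1, -0.1, 0.2]
opening: 0.703
grasp_force: 59.7
```

```bash
python3 -c "
from h import *
s=r.sense();print(s['contact_force'],s['wrist_torque'],s['qpos'])"
```

```text
[ 0.05617499 -0.05131235  0.16051503] [-0.02886969 -0.0812877  -0.02666157] [ 3.79299984e-01  5.28594048e-01  1.81078218e+00 -5.03048595e-05
  8.01829386e-01 -6.11625349e-01]
```

apply_moves(deltas=[{"claw": 1, "delta_pos": [0, 0, -0.06], "yaw": 0.16}, {"claw": 1, "delta_pos": [0, 0, -0.06], "yaw": 0.16}, {"claw": 1, "delta_pos": [0, 0, -0.06], "yaw": 0.16}, {"claw": 1, "delta_pos": [0, 0, -0.06], "yaw": 0.16}, {"claw": 1, "delta_pos": [0, 0, -0.06], "yaw": 0.16}, {"claw": 1, "delta_pos": [0, 0, -0.06], "yaw": 0.16}, {"claw": 1, "delta_pos": [0, 0, -0.06], "yaw": 0.16}, {"claw": 1, "delta_pos": [0, 0, -0.06], "yaw": 0.16}])

```text
clock: 5.4
eef_pos: [557.8, 224.0, 234.4]
tcp_rot: [3.142, 0.0, 1.28]
contact_force: [-0.1, 0.9, 1.4]
opening: 0.707
grasp_force: 59.8
```

apply_moves(deltas=[{"claw": 1, "delta_pos": [0, 0, -0.06], "yaw": 0.16}, {"claw": 1, "delta_pos": [0, 0, -0.06], "yaw": 0.16}, {"claw": 1, "delta_pos": [0, 0, 0], "yaw": 0}, {"claw": 1, "delta_pos": [0, 0, 0], "yaw": 0}])

```text
clock: 5.9
eef_pos: [557.9, 224.1, 235.6]
tcp_rot: [3.142, -0.0, 0.966]
contact_force: [-0.8, 0.4, 2.8]
opening: 0.7
grasp_force: 60.0
```

```bash
python3 -c "
from h import *
s=r.sense();print(s['contact_force'],s['wrist_torque'],s['qpos'])
f=r.grab_frame('scene');w=wrist()[1];cv2.imwrite('pics/s2.png',np.hstack([cv2.resize(f['img'][80:200,330:490],(480,360)),w['img'][40:400:,160:480]]))"
```

```text
[-0.81693936  0.41373397  2.79323571] [0.05313331 0.10915766 0.00497924] [3.79382090e-01 5.19862898e-01 1.80829951e+00 1.50814163e-04
 8.13134002e-01 9.84335091e-01]
```

View pics/s2.png

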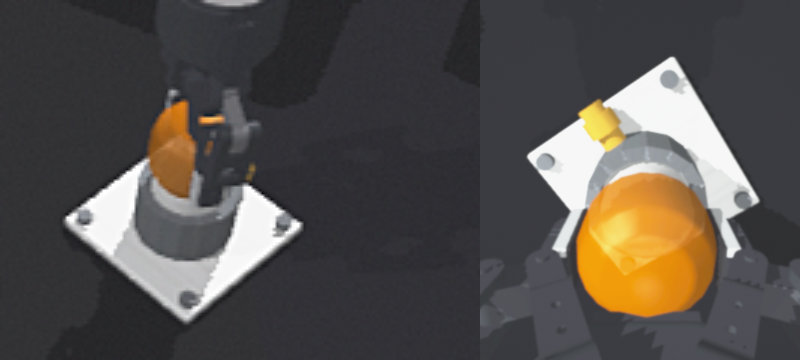

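The wrist view shows the globe centred between the pads (about (645,245)), still in the socket; now let go and swing back.

apply_moves(deltas=[{"claw": 0.3, "delta_pos": [0, 0, 0], "yaw": 0}, {"claw": -1, "delta_pos": [0, 0, 0], "yaw": 0}, {"claw": -1, "delta_pos": [0, 0, 0], "yaw": 0}, {"claw": -1, "delta_pos": [0, 0, 0], "yaw": 0}, {"claw": -1, "delta_pos": [0, 0, 0], "yaw": 0}, {"claw": -1, "delta_pos": [0, 0, 0], "yaw": 0}])

```text
clock: 6.75
eef_pos: [557.9, 224.0, 235.4]
tcp_rot: [-3.142, 0.0, 0.961]
contact_force: [0.2, -0.1, 0.6]
opening: 1.003
grasp_force: 0.0
```

Run:
```python
from h import *
def amb(f,roi):
    P=cloud(f); hsv=cv2.cvtColor(f["img"],cv2.COLOR_BGR2HSV)
    m=(hsv[...,0]<18)&(hsv[...,1]>150)&(hsv[...,2]>70)&(np.hypot(P[...,0]-558,P[...,1]-224)<33)&(P[...,2]>55)
    q=P[m]; return np.percentile(q[:,2],[90,98]),m.sum()
print(r.sense()["opening"])
for n in("side","scene"):
    print(n,amb(dict(np.load(n+"0.npz")),0),amb(r.grab_frame(n),0))
```

```text
1.002547963661191
side (array([102.35806698, 103.55228902]), np.int64(426)) (array([109.62788327, 111.37183266]), np.int64(454))
scene (array([104.64798295, 106.51604049]), np.int64(643)) (array([110.16609643, 112.92952065]), np.int64(334))
```

Globe rose ~7 mm, as expected for ~117°. Swing back.

apply_moves(deltas=[{"claw": -1, "delta_pos": [0, 0, 0], "yaw": -0.18}, {"claw": -1, "delta_pos": [0, 0, 0], "yaw": -0.18}, {"claw": -1, "delta_pos": [0, 0, 0], "yaw": -0.18}, {"claw": -1, "delta_pos": [0, 0, 0], "yaw": -0.18}, {"claw": -1, "delta_pos": [0, 0, 0], "yaw": -0.18}, {"claw": -1, "delta_pos": [0, 0, 0], "yaw": -0.18}, {"claw": -1, "delta_pos": [0, 0, 0], "yaw": -0.18}, {"claw": -1, "delta_pos": [0, 0, 0], "yaw": -0.18}])

```text
clock: 7.85
eef_pos: [557.9, 224.0, 235.5]
tcp_rot: [3.142, -0.0, 2.407]
contact_force: [0.7, -0.4, 0.2]
opening: 1.0
grasp_force: 0.0
```

apply_moves(deltas=[{"claw": -1, "delta_pos": [0, 0, 0], "yaw": -0.18}, {"claw": -1, "delta_pos": [0, 0, 0], "yaw": -0.18}, {"claw": -1, "delta_pos": [0, 0, 0], "yaw": -0.18}, {"claw": -1, "delta_pos": [0, 0, 0], "yaw": -0.12}, {"claw": -1, "delta_pos": [0, 0, 0], "yaw": 0}, {"claw": -1, "delta_pos": [0, 0, 0], "yaw": 0}])

```text
clock: 8.6
eef_pos: [557.9, 224.0, 235.5]
tcp_rot: [-3.142, -0.0, 3.058]
contact_force: [0.5, -0.3, -0.3]
opening: 0.996
grasp_force: 0.0
```

apply_moves(deltas=[{"claw": 0, "delta_pos": [0, 0, 0], "yaw": 0}, {"claw": 0.6, "delta_pos": [0, 0, 0], "yaw": 0}, {"claw": 1, "delta_pos": [0, 0, 0], "yaw": 0}, {"claw": 1, "delta_pos": [0, 0, 0], "yaw": 0}, {"claw": 1, "delta_pos": [0, 0, 0], "yaw": 0}])

```text
clock: 9.22
eef_pos: [558.0, 224.0, 235.9]
tcp_rot: [3.142, 0.0, 3.06]
contact_force: [-1.0, -1.0, 5.4]
opening: 0.708
grasp_force: 58.2
```

apply_moves(deltas=[{"claw": 1, "delta_pos": [0, 0, -0.06], "yaw": 0.16}, {"claw": 1, "delta_pos": [0, 0, -0.06], "yaw": 0.16}, {"claw": 1, "delta_pos": [0, 0, -0.06], "yaw": 0.16}, {"claw": 1, "delta_pos": [0, 0, -0.06], "yaw": 0.16}, {"claw": 1, "delta_pos": [0, 0, -0.06], "yaw": 0.16}, {"claw": 1, "delta_pos": [0, 0, -0.06], "yaw": 0.16}, {"claw": 1, "delta_pos": [0, 0, -0.06], "yaw": 0.16}, {"claw": 1, "delta_pos": [0, 0, -0.06], "yaw": 0.16}])

```text
clock: 10.22
eef_pos: [558.1, 224.2, 240.8]
tcp_rot: [3.141, -0.0, 1.775]
contact_force: [-0.8, 0.0, 4.8]
opening: 0.705
grasp_force: 58.7
```

apply_moves(deltas=[{"claw": 1, "delta_pos": [0, 0, -0.06], "yaw": 0.16}, {"claw": 1, "delta_pos": [0, 0, -0.06], "yaw": 0.16}, {"claw": 1, "delta_pos": [0, 0, -0.06], "yaw": 0.16}, {"claw": 1, "delta_pos": [0, 0, -0.06], "yaw": 0.16}, {"claw": 1, "delta_pos": [0, 0, -0.02], "yaw": 0.1}, {"claw": 1, "delta_pos": [0, 0, 0], "yaw": 0}, {"claw": 1, "delta_pos": [0, 0, 0], "yaw": 0}])

```text
clock: 11.1
eef_pos: [558.3, 224.2, 243.6]
tcp_rot: [3.141, -0.001, 1.04]
contact_force: [0.0, 0.4, 5.8]
opening: 0.706
grasp_force: 58.8
```

apply_moves(deltas=[{"claw": 1, "delta_pos": [0, 0, -0.15], "yaw": 0}, {"claw": 1, "delta_pos": [0, 0, -0.15], "yaw": 0}, {"claw": 1, "delta_pos": [0, 0, -0.2], "yaw": 0}, {"claw": 1, "delta_pos": [0, 0, 0], "yaw": 0}])

```text
clock: 11.6
eef_pos: [557.8, 224.0, 247.9]
tcp_rot: [-3.141, 0.0, 1.041]
contact_force: [0.4, 0.5, -2.9]
opening: 0.704
grasp_force: 60.0
```

Reads just the globe's weight: free. Lift.

apply_moves(deltas=[{"claw": 1, "delta_pos": [0, 0, -0.6], "yaw": 0}, {"claw": 1, "delta_pos": [0, 0, -1.0], "yaw": 0}, {"claw": 1, "delta_pos": [0, 0, -1.5], "yaw": 0}, {"claw": 1, "delta_pos": [0, 0, -2], "yaw": 0}, {"claw": 1, "delta_pos": [0, 0, -2], "yaw": 0}, {"claw": 1, "delta_pos": [0, 0, -2], "yaw": 0}, {"claw": 1, "delta_pos": [0, 0, -1.5], "yaw": 0}, {"claw": 1, "delta_pos": [0, 0, -0.5], "yaw": 0}])

```text
clock: 12.6
eef_pos: [558.0, 224.0, 360.4]
tcp_rot: [3.14, -0.001, 1.041]
contact_force: [0.4, 0.5, -2.7]
opening: 0.704
grasp_force: 60.3
```

Run:
```python
from h import *
s=r.sense(); print(s["eef_pos"],s["tcp_rot"],s["contact_force"],s["qpos"])
t=np.array([580.3,-169]); R=Rotation.from_euler("xyz",s["tcp_rot"]).as_matrix()
print("tool delta cm",R.T@np.r_[t-s["eef_pos"][:2],0]/10)
# globe check
for n in("side","scene"):
    f=r.grab_frame(n); P=cloud(f); hsv=cv2.cvtColor(f["img"],cv2.COLOR_BGR2HSV)
    m=(hsv[...,0]<18)&(hsv[...,1]>150)&(hsv[...,2]>70)&(P[...,1]>150)&(P[...,2]>100); print(n,m.sum(),P[m].mean(0))
```

```text
[558.01569856 224.03202555 360.36999607] [ 3.14048441e+00 -1.36761857e-03  1.04076059e+00] [ 0.40508947  0.54193617 -2.73019792] [ 3.79296534e-01  3.61056388e-01  1.72830600e+00 -3.96648441e-05
  1.05047033e+00  9.09352719e-01]
tool delta cm [-3.27837259e+01  2.17929925e+01 -2.06837980e-02]
side 732 [541.3214313  252.22136791 210.29037338]
scene 568 [557.83505691 203.65413999 221.09265954]
```

apply_moves(deltas=[{"claw": 1, "delta_pos": [0, 0, -1], "yaw": -0.18}, {"claw": 1, "delta_pos": [0, 0, -1], "yaw": -0.18}, {"claw": 1, "delta_pos": [0, 0, -1], "yaw": -0.17}, {"claw": 1, "delta_pos": [-2, 0, 0], "yaw": 0}, {"claw": 1, "delta_pos": [-4, 0.2, 0], "yaw": 0}, {"claw": 1, "delta_pos": [-4, 0.2, 0], "yaw": 0}, {"claw": 1, "delta_pos": [-4, 0.2, 0], "yaw": 0}, {"claw": 1, "delta_pos": [-4, 0.2, 0], "yaw": 0}])

```text
clock: 13.7
eef_pos: [565.2, 41.8, 387.8]
tcp_rot: [-3.14, 0.0, 1.567]
contact_force: [0.2, 0.1, -2.6]
opening: 0.707
grasp_force: 60.3
```

apply_moves(deltas=[{"claw": 1, "delta_pos": [-4, 0.2, 0], "yaw": 0}, {"claw": 1, "delta_pos": [-4, 0.2, 0], "yaw": 0}, {"claw": 1, "delta_pos": [-4, 0.2, 0], "yaw": 0}, {"claw": 1, "delta_pos": [-4, 0.2, 0], "yaw": 0}, {"claw": 1, "delta_pos": [-4, 0.2, 0], "yaw": 0}, {"claw": 1, "delta_pos": [-4, 0.2, 0], "yaw": 0}, {"claw": 1, "delta_pos": [-3.5, 0.2, 0], "yaw": 0}, {"claw": 1, "delta_pos": [-1.5, 0, 0], "yaw": 0}])

```text
clock: 14.7
eef_pos: [578.9, -248.3, 387.7]
tcp_rot: [-3.14, -0.0, 1.566]
contact_force: [1.1, 0.3, -3.0]
opening: 0.706
grasp_force: 60.3
```

apply_moves(deltas=[{"claw": 1, "delta_pos": [0, 0, 0], "yaw": 0}, {"claw": 1, "delta_pos": [0, 0, 0], "yaw": 0}, {"claw": 1, "delta_pos": [0, 0, 0], "yaw": 0}])

```text
clock: 15.08
eef_pos: [579.9, -244.9, 388.8]
tcp_rot: [-3.141, -0.0, 1.572]
contact_force: [0.9, 0.5, -3.3]
opening: 0.707
grasp_force: 60.3
```

Run:
```python
from h import *
s,f=wrist(); np.savez("w3.npz",**f); cv2.imwrite("pics/w3.png",f["img"]); print(s["eef_pos"],s["contact_force"],f["eye"])
```

```text
[ 579.8938349  -244.93163082  388.84185263] [ 0.87333258  0.5105368  -3.31351543] [ 579.88806122 -165.17861958  358.80971372]
```

View pics/w3.png

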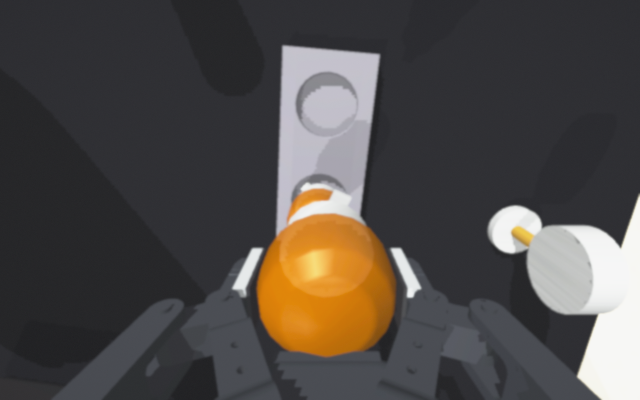

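Pocket mouth ellipse centred at (327,104), spans 296–358 × 72–136; held globe is centred between pads at column 327.

Run:
```python
from h import *
f=dict(np.load("w3.npz")); P=cloud(f)
e=[world(f,*p,z=18) for p in((296,104),(358,104),(327,72),(327,136))]; print(np.round(e,1),np.mean(e[:2],0)[0],np.mean(e[2:],0)[1])
v,u=np.mgrid[0:400,0:640]
m=(abs(P[...,2]-18)<3)&(u>270)&(u<390)&(v<230); q=P[m]
print(np.median(q[:,2]))
fl=(abs(P[...,2]-8)<3)&(np.hypot(P[...,0]-580,P[...,1]+168)<40)
b=fl.astype(np.uint8); c=P[fl][:,:2]; print("floor extents",c.min(0),c.max(0),cv2.minEnclosingCircle(c.astype(np.float32)))
s=r.sense();print(s["eef_pos"])
```

```text
[[ 547.2 -167.8   18. ]
 [ 614.6 -167.8   18. ]
 [ 580.9 -135.7   18. ]
 [ 580.9 -202.    18. ]] 580.9038875465659 -168.8337057452346
18.694725540565344
floor extents [ 547.41461214 -202.00288179] [ 613.52679381 -135.79233547] ((580.77197265625, -169.20849609375), 33.53123092651367)
[ 579.93767423 -245.02492195  388.93371518]
```

apply_moves(deltas=[{"claw": 1, "delta_pos": [1.6, 0.05, 0], "yaw": 0}, {"claw": 1, "delta_pos": [2.5, 0, 0], "yaw": 0}, {"claw": 1, "delta_pos": [2.5, 0, 0], "yaw": 0}, {"claw": 1, "delta_pos": [1, 0, 0], "yaw": 0}, {"claw": 1, "delta_pos": [0, 0, 2], "yaw": 0}, {"claw": 1, "delta_pos": [0, 0, 3], "yaw": 0}, {"claw": 1, "delta_pos": [0, 0, 3], "yaw": 0}, {"claw": 1, "delta_pos": [0, 0, 2], "yaw": 0}])

```text
clock: 16.12
eef_pos: [580.1, -169.6, 287.6]
tcp_rot: [-3.14, -0.0, 1.571]
contact_force: [-0.4, 1.1, -2.7]
opening: 0.708
grasp_force: 60.3
```

apply_moves(deltas=[{"claw": 1, "delta_pos": [0, 0, 1], "yaw": 0}, {"claw": 1, "delta_pos": [0, 0, 0], "yaw": 0}, {"claw": 1, "delta_pos": [0, 0, 0], "yaw": 0}, {"claw": 1, "delta_pos": [0, 0, 0], "yaw": 0}])

```text
clock: 16.62
eef_pos: [580.7, -170.1, 279.8]
tcp_rot: [3.14, 0.0, 1.571]
contact_force: [-0.8, 0.5, -2.3]
opening: 0.704
grasp_force: 60.3
```

Run:
```python
from h import *
a=r.grab_frame("scene")["img"];b=r.grab_frame("side")["img"]
cv2.imwrite("pics/p1.png",np.hstack([cv2.resize(a[210:370,150:310],(400,400)),cv2.resize(b[210:370,290:450],(400,400))]))
```

```text
(no output)
```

View pics/p1.png

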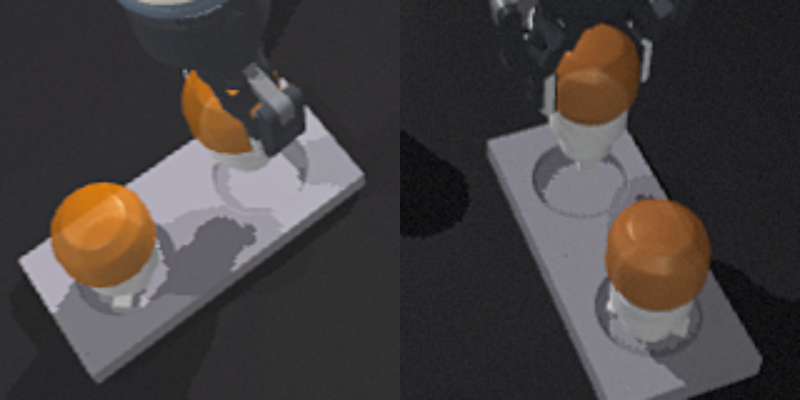

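The globe hangs upright above the pocket (side: neck at (590,150), pocket at (580,183)). Descend.

apply_moves(deltas=[{"claw": 1, "delta_pos": [0.1, 0, 1], "yaw": 0}, {"claw": 1, "delta_pos": [0, 0, 1], "yaw": 0}, {"claw": 1, "delta_pos": [0, 0, 1], "yaw": 0}, {"claw": 1, "delta_pos": [0, 0, 0.8], "yaw": 0}, {"claw": 1, "delta_pos": [0, 0, 0.4], "yaw": 0}, {"claw": 1, "delta_pos": [0, 0, 0.3], "yaw": 0}, {"claw": 1, "delta_pos": [0, 0, 0.2], "yaw": 0}, {"claw": 1, "delta_pos": [0, 0, 0], "yaw": 0}])

```text
clock: 17.73
eef_pos: [580.4, -169.0, 231.9]
tcp_rot: [3.142, 0.0, 1.571]
contact_force: [0.4, 0.4, -2.7]
opening: 0.706
grasp_force: 60.3
```

apply_moves(deltas=[{"claw": 1, "delta_pos": [0, 0, 0.1], "yaw": 0}, {"claw": 1, "delta_pos": [0, 0, 0.1], "yaw": 0}, {"claw": 1, "delta_pos": [0, 0, 0], "yaw": 0}])

```text
clock: 18.1
eef_pos: [580.3, -169.0, 229.8]
tcp_rot: [-3.142, -0.0, 1.571]
contact_force: [0.1, -0.5, -3.5]
opening: 0.703
grasp_force: 60.3
```

apply_moves(deltas=[{"claw": 1, "delta_pos": [0, 0, 0.05], "yaw": 0}, {"claw": 1, "delta_pos": [0, 0, 0.05], "yaw": 0}, {"claw": 1, "delta_pos": [0, 0, 0], "yaw": 0}, {"claw": 1, "delta_pos": [0, 0, 0], "yaw": 0}])

```text
clock: 18.6
eef_pos: [580.4, -169.0, 228.9]
tcp_rot: [-3.142, 0.0, 1.571]
contact_force: [-0.6, 0.2, -2.7]
opening: 0.707
grasp_force: 60.3
```

apply_moves(deltas=[{"claw": 1, "delta_pos": [0, 0, 0.05], "yaw": 0}, {"claw": 1, "delta_pos": [0, 0, 0], "yaw": 0}, {"claw": 1, "delta_pos": [0, 0, 0.05], "yaw": 0}, {"claw": 1, "delta_pos": [0, 0, 0], "yaw": 0}])

```text
clock: 19.1
eef_pos: [580.4, -169.0, 228.6]
tcp_rot: [3.141, 0.0, 1.571]
contact_force: [-2.5, 1.0, 6.8]
opening: 0.705
grasp_force: 61.2
```

Contact at the expected height (228.6). Release.

apply_moves(deltas=[{"claw": 0.3, "delta_pos": [0, 0, -0.05], "yaw": 0}, {"claw": -0.6, "delta_pos": [0, 0, 0], "yaw": 0}, {"claw": -1, "delta_pos": [0, 0, 0], "yaw": 0}, {"claw": -1, "delta_pos": [0, 0, 0], "yaw": 0}, {"claw": -1, "delta_pos": [0, 0, 0], "yaw": 0}, {"claw": -1, "delta_pos": [0, 0, 0], "yaw": 0}])

```text
clock: 19.85
eef_pos: [580.4, -169.0, 228.3]
tcp_rot: [-3.142, -0.0, 1.571]
contact_force: [-0.3, 0.2, -1.1]
opening: 1.001
grasp_force: 0.0
```

apply_moves(deltas=[{"claw": -1, "delta_pos": [0, 0, -0.5], "yaw": 0}, {"claw": -1, "delta_pos": [0, 0, -1.5], "yaw": 0}, {"claw": -1, "delta_pos": [0, 0, -3], "yaw": 0}, {"claw": -1, "delta_pos": [0, 0, -4], "yaw": 0}, {"claw": -1, "delta_pos": [0, 0, -4], "yaw": 0}, {"claw": -1, "delta_pos": [0, 0, -4], "yaw": 0}, {"claw": -1, "delta_pos": [0, 0, 0], "yaw": 0}, {"claw": -1, "delta_pos": [0, 0, 0], "yaw": 0}])

```text
clock: 20.85
eef_pos: [580.1, -168.9, 398.8]
tcp_rot: [3.141, 0.0, 1.571]
contact_force: [0.3, -0.1, -0.5]
opening: 1.003
grasp_force: 0.0
```

Run:
```python
from h import *
A=r.grab_frame("scene");a=A["img"];b=r.grab_frame("side")["img"]
cv2.imwrite("pics/p2.png",np.hstack([cv2.resize(a[210:370,150:310],(400,400)),cv2.resize(b[210:370,290:450],(400,400))]))
```

```text
(no output)
```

View pics/p2.png

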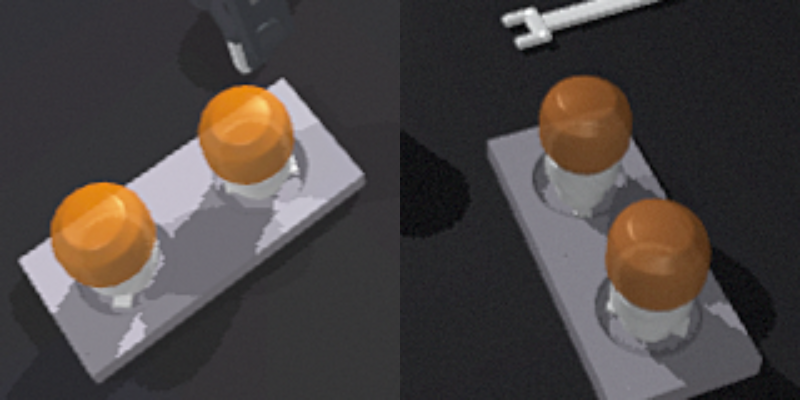

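The globe stands upright in the pocket (side: (583,140)), same as the spare (655,270); the gripper is clear.

```bash
python3 -c "
from rig import r
print(r.sign_off())"
```

```text
the job is handed in; nothing more can be done
None
```

I unscrewed the globe clockwise in two bites (about 117° and 116°) with a full release and fresh hold between them. It now stands upright on its neck in the empty tray pocket, with the gripper clear and the job handed in at about 21 s; the spare, beaker and wrench were not touched.

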